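# Scan a power module in and slide it home

### The job

A power module still sticks out of its bay in the power shelf. Book it in before the shelf hides its barcode label: take the code reader from its holder, aim it at the middle of that label from about 9 cm, scan line along the label's length, and hold it still for two seconds. Then stand the reader back in its holder, and after that gently slide the module fully home, its front plate against the shelf like its neighbours', leaving the other things on the bench where they are.

Things in the scene. Friction and masses are not known exactly. Their poses are not given: they have to be found in the camera images.
- shelf: Low grey rack unit fixed on the bench, 241 mm wide plus two 20 mm ears, 155 deep, 45 high. Three letter-box bays side by side (centres at its y = -79, 0, 79 mm), each 75 wide, 34 high, floor 8 mm above the bench. Origin: middle of the open front face, at bench level; x points into the bays, y left, z up. Two bays hold fixed modules fully home, the third the loose one.
- module: Loose power module, sticks 80 mm out of one bay towards the robot: flat aluminium cassette 149 x 72 x 31 mm, 0.26 kg, grey front plate 76 x 38 x 3 mm. Origin: back face of the front plate, middle of its width, at the cassette's underside (8 mm above the bench). x to its rear end, y left, z up. Fully home, the plate lies on the shelf's front: origin at x = 0 in the shelf's frame (starts at -80 mm).
- pull (a point): Front of the module's black moulded pull (30 mm wide, 13 mm high), which stands 12 mm proud of the middle of the front plate; 24 mm above the bench. A point to push on. Axes as the module's.
- label (a point): Middle of the white barcode label (50 x 26 mm) on top of the loose module, 34 mm behind its front plate, 39 mm above the bench. Label y runs along its 50 mm length (across all the bars), z points up out of it. The shelf covers it once the module is home.
- reader: Loose hand-held code reader, 0.18 kg: straight stick 165 mm tall, upright in its holder, window end down. Grey head 34 (x) x 46 (y) mm, 40 tall; above it a black handle 28 (x) x 32 (y) mm from z = 50 to 165 mm, centred on x = -3 mm. Origin: middle of the head's underside; z up the handle, x to where the window looks, y along the window. Grasp across the handle's y faces, near z = 115 mm.
- beam (a point): Middle of the reader's dark window on the slanted lower front edge of the head, at x = 11, z = 5 mm in the reader's frame. Its z axis is the line of sight: 40 degrees off straight down towards the reader's x (0.643, 0, -0.766 in the reader's frame). Its y axis, the reader's y, is the direction of the scan line. In focus 60 to 120 mm ahead of the window, best at 90 mm.
- holder: Fixed holder: dark base plate 105 x 95 x 10 mm, black open-topped pocket, inside 40 (x) x 52 (y) mm, walls 4 mm thick, flared rim at 54 mm above the bench. Origin: middle of its underside; z up; x is the reader's x while it stands there: its window side, marked by a grey trigger key low on the handle, faces away from the robot, 0 to 52 degrees to its left.
- holder_floor (a point): Middle of the pocket's floor, 10 mm above the bench, where the reader's origin sits. Axes as the holder's.
- relay_0: Bystander: small plug-in relay, 22 x 28 x 36 mm, behind the holder; origin under its middle.
- terminal_0: Bystander: grey rail terminal lying on its side, 40 x 48 x 10 mm, in front of the shelf; origin under its middle.
- terminal_2: Bystander: grey rail terminal lying on its side, 40 x 48 x 10 mm, behind the holder; origin under its middle.
- multimeter: Bystander: digital multimeter lying on its back, 140 x 68 x 43 mm, to the right of the holder; origin under its middle.
Not all that is in view belongs to the job. What is shaped like the reader but yellow is not meant.

How it is judged (in metres and radians):
On the way, in this order (a step that is already met when the one before it is completed fails the run):
1. reader still for 1 s, line of sight within 12 mm of the label's middle, 60 to 120 mm off, under 55 deg from its upright, scan line within 15 deg of its length, label not yet inside the shelf (x of label in the frame of beam between -0.012 and 0.012 m and y of label in the frame of beam between -0.012 and 0.012 m and z of label in the frame of beam between 0.06 and 0.12 m and angle between the y axis of beam and the y axis of label, either way round below 0.262 rad and angle between the z axis of beam and the z axis of label, either way round below 0.96 rad and linear speed of reader below 0.02 m/s and angular speed of reader below 0.15 rad/s and x of label in the frame of shelf below -0.02 m), for 1 s.
2. the reader stands in its holder again, let go (horizontal distance between reader and holder_floor below 0.01 m and z of reader in the frame of holder_floor below 0.01 m and angle between reader's own z axis and vertical below 0.2 rad and contact force between the fingers and reader below 0.1 N), for 0.2 s.
3. the module is fully home (x of module in the frame of shelf above -0.003 m and angle between the x axis of module and the x axis of shelf, either way round below 0.05 rad), for 0.2 s.
At the end, for the whole second after the job is handed in: The module's front plate is within 3 mm of the front of the shelf, the module in line with its bay, and the reader stands upright on the floor of its holder's pocket (within 10 mm of its middle, lifted less than 10 mm, leaning less than 0.2 rad); both at rest (all of step 3 and horizontal distance between reader and holder_floor below 0.01 m and z of reader in the frame of holder_floor below 0.01 m and angle between reader's own z axis and vertical below 0.2 rad and linear speed of each of module, reader below 0.02 m/s); the robot touches nothing.
It fails at once if the module is slammed (moves faster than 0.25 m/s) (linear speed of module above 0.25 m/s).
It fails at once if the reader is dropped or falls over (leans more than 60 degrees) (angle between reader's own z axis and vertical above 1.05 rad).
It fails at once if a bystander (relay, terminal or multimeter) is moved more than 30 mm (distance of any of relay_0, terminal_0, terminal_2, multimeter from where it was at the start of the episode above 0.03 m).
It also fails if it takes over 69 s, if anything falls off the work surface, if the arm or the gripper's body presses on something with over 40 N, if the wrist force passes 120 N, or if a joint passes its speed limit or range.

### The arm

A 6-joint arm with a two-finger parallel gripper is mounted at the origin on a cart in front of the work surface, level with it; the furniture and walls round the work are solid. World frame = base frame: x ahead of the robot, y to its left, z up, the work surface at z = 0. Lengths are in m, angles in degrees, forces in N, time in s.
With the tool pointing down it reaches from about 0.35 to 0.875 m from the base axis. Payload 4.2 kg.
Tool frame: the origin (TCP) lies midway between the tips of the shut fingers; the grasp point (between the pads) lies 19 mm behind it; z points along the fingers, y is the line along which they close (so a half turn about z gives the same grasp; the last joint's range is limited). The gripper opens to 87 mm and grips with 3 to 60 N. Pads are 19 mm wide; open, the fingers measure 117 mm over their backs; the gripper's body (75 mm by 190 mm) begins 51 mm behind the grasp point.
Start: joints at [85.405, 22.042, 0.453, 0, -68.411, -14.817], TCP at [0.208, 0.589, 0.185] pointing down, gripper open.
Joint ranges: [-179.83, 179.83], [-69.29, 118.12], [-61.27, 80.66], [-181.25, 117.63], [-171.15, -9.14], [-177.46, 177.46]. Speed limits (degrees/s): [159.86, 159.86, 180, 180, 180, 180].

### API

Orientations are given as [roll, pitch, yaw] about the fixed x, y, z axes, in that order (R = Rz(yaw) Ry(pitch) Rx(roll)).
In Python, from workcell import env gives the robot as it stands. The module is installed in compiled form; this text tells all that it offers. Calls block until the motion is done:
- env.goto(position, orientation): joint-space move of the TCP to a pose.
- env.move_straight(position, rotation=None, rate=0.15, force_limit=None): straight line of the TCP; rotation=None keeps the orientation; rate is the mean speed in m/s. With force_limit (N) it stops when the force on the tool has changed by that much, and returns True; else False.
- env.set_joints(angles): joint-space move.
- env.gripper_to(opening, grasp_force=None): opening from 0.0 (shut) to 1.0 (fully open); grasp_force is the grip in N (None keeps the last); returns when the fingers have stopped.
- env.dwell(seconds).
- env.inverse_kinematics(position, orientation): joint angles nearest the present ones, or None.
- env.read_state(): the state.
- env.grab_frame(name): name is "scene" or "top" or "wrist"; returns a dict with "image" (400x640x3 uint8, blue, green, red), "fx", "fy", "cx", "cy" (pixels), "position" and "orientation" of the camera in the world. Camera axes: x right, y up, looking along -z (the intrinsics and any distortion apply to the point x, -y, -z); pixel columns grow to the right and rows downward; lengths in m; the calibration is good to about 2 mm. A picture is of the moment at which its call begins. There is no depth.
A pose or a line that the arm cannot do raises env.Unreachable and nothing moves.
- env.close_job(): hands the job in; it is judged then, once.
Trained networks look in a picture, given as the dict that the camera call returned (one of the last four; its "shot" number tells which), for a name from the list of things; names that differ only in an ending like _2 or _b are one class to them, and where a whole thing is asked for, a point or a joint stands for the part that bears it (a point fixed in the world has none). Each returns a list of dicts, best first, with "score" (0 to 1); they miss things now and then, are a little off and sometimes report something else, mostly with a low value. They report only what shows in the picture. A call takes as long as a camera call. They do not tell look-alikes from the thing itself.
- env.search_frame(picture, thing): "xyz" ([x, y, z] in m, in world coordinates, good to about 4 mm: the middle of the surface that is visible of it).
- env.trace(picture, thing): "mask" (400x640 bool, what is visible of it).
The state is a dict: "clock": time; "joint_positions": joint angles; "qvel": joint speeds; "joint_torque": joint torques, N m; "position": TCP position; "tool_rot": TCP orientation; "force": force on the tool from outside, world axes, zero at the start; "wrist_torque": the same for the moment, N m; "opening": opening from 0.0 (shut) to 1.0 (fully open); "finger_force": force on a finger pad.
Only numpy, scipy, OpenCV 4.12 (cv2) and the standard library are available. Lean on these libraries where they do the work, as an engineer would, in place of code of your own. Each camera call takes 0.05 s, during which the arm holds its last target. There are 200 camera calls.

## Working session

There is one attempt and no reset: what is moved stays moved. The work goes in short steps, each a Python script; the robot and the scene stay as the last script left them, time stands still between calls to the robot, and variables do not carry over. Pictures are saved under pics/ and viewed, at most 10 in all, crops included, and the job is handed in when it is done.

```bash
mkdir -p pics; ls; python3 - <<'E'
from workcell import env
import cv2
for n in ["scene","top"]:
    p=env.grab_frame(n); cv2.imwrite(f"pics/{n}1.png",p["image"])
    print(n,p["fx"],p["cx"],p["cy"],p["position"],p["orientation"],[k for k in p])
    for t in ["shelf","module","pull","label","reader","holder","multimeter","terminal_0","relay_0"]:
        print(t,[(round(float(d["score"]),2),[round(float(v),3) for v in d["xyz"]]) for d in env.search_frame(p,t)][:3])
print(env.read_state()["clock"])
E
```

```text
pics
scene 388.2495938914505 325.39990765823535 202.6590191305404 [ 0.22853335 -0.78065426  0.91934215] [ 35.08107298   0.07462379 -25.05200118] ['image', 'fx', 'fy', 'cx', 'cy', 'position', 'orientation', 'shot']
shelf [(0.7, [0.668, 0.085, 0.048])]
module [(0.61, [0.537, 0.159, 0.04]), (0.16, [0.597, -0.362, 0.029])]
pull [(0.91, [0.535, 0.155, 0.038]), (0.23, [0.473, -0.351, 0.01])]
label [(0.79, [0.538, 0.156, 0.039])]
reader [(0.97, [0.477, -0.347, 0.122]), (0.74, [0.565, -0.603, 0.098]), (0.56, [0.324, -0.165, 0.095])]
holder [(0.98, [0.472, -0.355, 0.009])]
multimeter [(0.7, [0.612, -0.501, 0.032])]
terminal_0 [(0.66, [0.588, -0.27, 0.01])]
relay_0 [(0.7, [0.593, -0.363, 0.029])]
top 376.00341811561697 317.710620177634 197.19607165502092 [ 0.38307876 -0.2158952   1.01887978] [  6.188953    -1.91070291 -89.59912802] ['image', 'fx', 'fy', 'cx', 'cy', 'position', 'orientation', 'shot']
shelf [(0.62, [0.662, 0.106, 0.045])]
module [(0.62, [0.539, 0.163, 0.035])]
pull [(0.66, [0.538, 0.162, 0.036])]
label [(0.95, [0.535, 0.169, 0.035])]
reader [(0.86, [0.331, -0.158, 0.164]), (0.75, [0.577, -0.58, 0.106]), (0.59, [0.476, -0.329, 0.168])]
holder [(0.68, [0.479, -0.323, 0.005]), (0.25, [0.532, 0.167, 0.034])]
multimeter [(0.67, [0.618, -0.488, 0.034])]
terminal_0 [(0.74, [0.589, -0.265, 0.009]), (0.46, [0.39, 0.119, 0.007]), (0.3, [0.535, 0.166, 0.034])]
relay_0 [(0.5, [0.599, -0.355, 0.034])]
1.0
```

View pics/scene1.png

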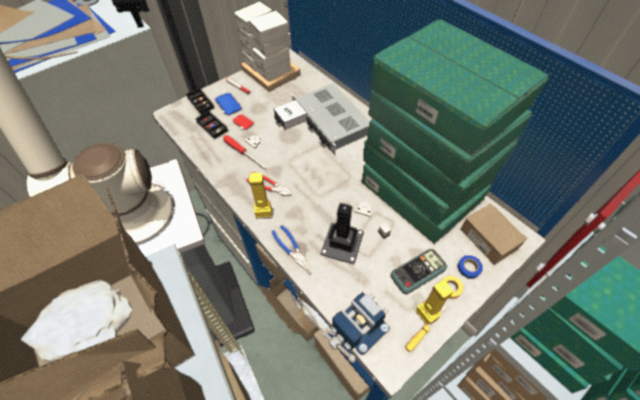

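View pics/top1.png

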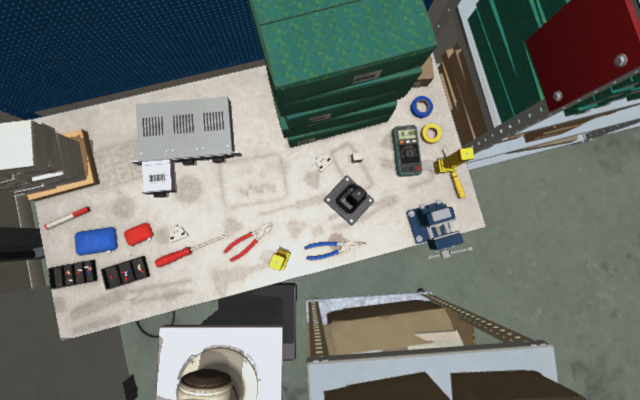

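The scene picture shows the black reader in its holder at (343,230), the label and loose module at (290,113), and yellow look-alikes at (260,195) and (437,300). The top picture puts the holder at (349,199), the module at (157,177) and the tall green crates behind the holder. Next come close-up views from the wrist camera.

```bash
python3 - <<'E'
from workcell import env
import cv2
print(env.read_state()["tool_rot"])
for n,pos in [("w1",[0.42,0.16,0.33]),("w2",[0.38,-0.30,0.38])]:
    q=env.inverse_kinematics(pos,[180,0,0]); print(n,q)
    env.goto(pos,[180,0,0])
    p=env.grab_frame("wrist"); cv2.imwrite(f"pics/{n}.png",p["image"])
    print(n,p["fx"],p["cx"],p["cy"],p["position"],p["orientation"])
    for t in ["shelf","module","pull","label","reader","holder","holder_floor","terminal_0","relay_0"]:
        print(t,[(round(float(d["score"]),2),[round(float(v),3) for v in d["xyz"]]) for d in env.search_frame(p,t)][:3])
print(env.read_state()["clock"])
E
```

```text
[-1.79998778e+02  2.97482061e-04 -1.94118434e+01]
w1 [ 4.16816348e+01  1.44437919e-01 -6.85990264e+00  2.54444375e-14
 -8.29956594e+01  4.83183652e+01]
w1 328.44162409861264 317.5206678212306 197.2364909165557 [0.48740294 0.16062586 0.5309766 ] [-1.44409572e+01 -2.70329443e-02 -8.99082606e+01]
shelf [(0.69, [0.613, 0.116, 0.05])]
module []
pull [(0.92, [0.535, 0.172, 0.043])]
label [(0.79, [0.54, 0.173, 0.043])]
reader [(0.93, [0.34, -0.139, 0.044])]
holder [(0.65, [0.489, -0.305, 0.008])]
holder_floor [(0.68, [0.478, -0.307, 0.008])]
terminal_0 [(0.85, [0.59, -0.256, 0.01]), (0.61, [0.398, 0.125, 0.013])]
relay_0 []
w2 [-19.01751175   3.57420127   3.52812379   0.         -89.95392252
 109.01751175]
w2 328.44162409861264 317.5206678212306 197.2364909165557 [ 0.44768724 -0.2994295   0.58129735] [-1.44063355e+01  7.76195688e-03 -8.98877603e+01]
shelf [(0.61, [0.601, 0.086, 0.045])]
module [(0.85, [0.536, 0.155, 0.033]), (0.42, [0.48, -0.332, 0.175])]
pull [(0.61, [0.53, 0.149, 0.043]), (0.37, [0.587, -0.26, 0.009])]
label [(0.67, [0.535, 0.156, 0.042])]
reader [(0.86, [0.481, -0.335, 0.178]), (0.84, [0.337, -0.16, 0.122]), (0.59, [0.574, -0.579, 0.078])]
holder []
holder_floor [(0.85, [0.479, -0.331, 0.01]), (0.3, [0.479, -0.332, 0.181])]
terminal_0 [(0.61, [0.4, 0.122, 0.01]), (0.6, [0.59, -0.263, 0.013])]
relay_0 [(0.6, [0.598, -0.354, 0.035]), (0.33, [0.48, -0.335, 0.178])]
5.5167
```

```bash
python3 -c "
import cv2
a=cv2.imread('pics/w1.png');b=cv2.imread('pics/w2.png')
cv2.imwrite('pics/w12.png',cv2.resize(cv2.vconcat([a[:, :],b]),None,fx=.75,fy=.75))
cv2.imwrite('pics/w1c.png',cv2.resize(a[40:300,190:540],None,fx=2.2,fy=2.2,interpolation=2))
cv2.imwrite('pics/w2c.png',cv2.resize(b[60:320,220:540],None,fx=2.2,fy=2.2,interpolation=2))"
```

```text
(no output)
```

View pics/w1c.png

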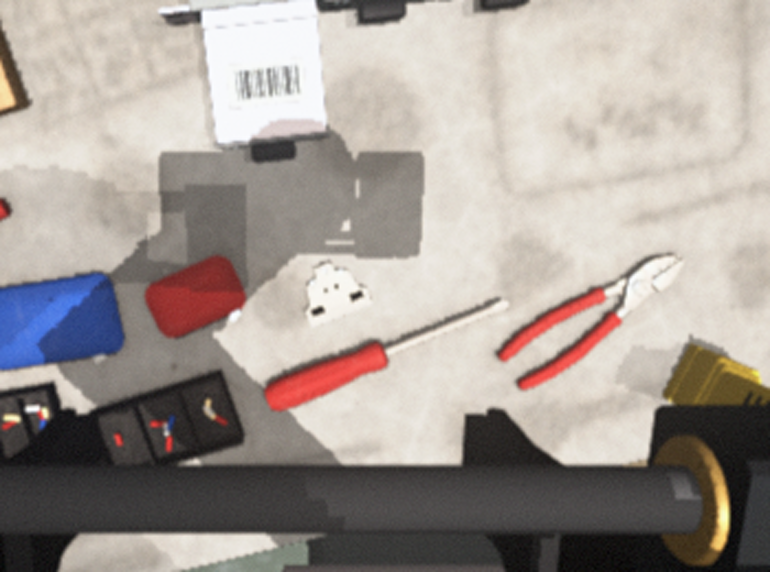

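View pics/w2c.png

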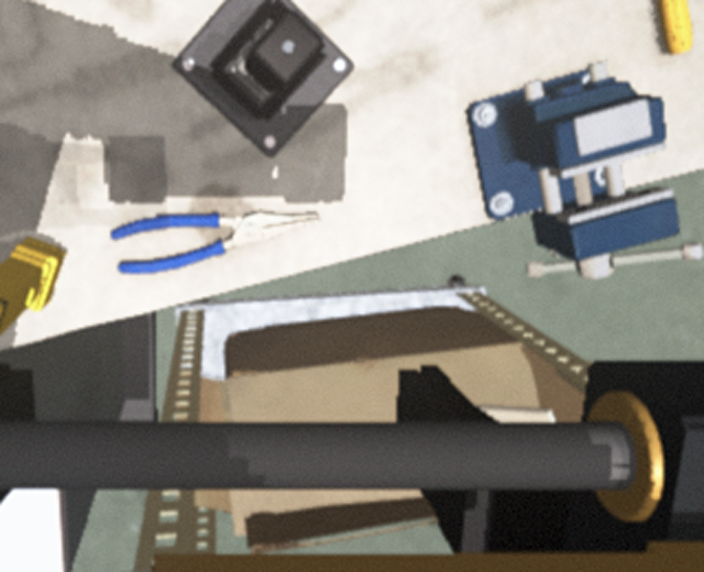

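The first crop shows the label's bars at (268,82) and the module's front plate near (270,140), with the black pull at (272,150). The second shows the holder's plate turned about 45°, the handle top at (290,45), and the grey trigger key to its left at (240,75). I'll hover directly above the holder and build bird's-eye views at the known heights.

```bash
cat > h.py <<'E'
from workcell import env
import cv2, numpy as np
from scipy.spatial.transform import Rotation as Ro
def cam(p):
    R=Ro.from_euler("xyz",p["orientation"],degrees=True).as_matrix()
    return R,np.array(p["position"])
def proj(p,P):
    R,c=cam(p); v=(np.atleast_2d(P)-c)@R
    return np.c_[p["cx"]+p["fx"]*v[:,0]/-v[:,2], p["cy"]+p["fy"]*v[:,1]/v[:,2]]
def plane(p,uv,z):
    R,c=cam(p); uv=np.atleast_2d(uv)
    d=np.c_[(uv[:,0]-p["cx"])/p["fx"],-(uv[:,1]-p["cy"])/p["fy"],-np.ones(len(uv))]@R.T
    return c+d*((z-c[2])/d[:,2])[:,None]
def ortho(p,img,cx,cy,z,half=.1,s=.0005):
    # image up = +x, left = +y
    n=int(2*half/s); w=np.array([[cx+half,cy+half,z],[cx+half,cy-half,z],[cx-half,cy-half,z],[cx-half,cy+half,z]])
    H=cv2.getPerspectiveTransform(proj(p,w).astype(np.float32),np.float32([[0,0],[n,0],[n,n],[0,n]]))
    return cv2.warpPerspective(img,H,(n,n),flags=cv2.INTER_LINEAR)
def rect(m,cx,cy,half=.1,s=.0005):
    c=max(cv2.findContours(m.astype(np.uint8),0,1)[0],key=cv2.contourArea)
    (u,v),(a,b),ang=cv2.minAreaRect(c); box=cv2.boxPoints(((u,v),(a,b),ang))
    W=np.c_[cx+half-box[:,1]*s,cy+half-box[:,0]*s]
    e=W[1]-W[0]; return W.mean(0).round(4),np.round([a*s,b*s],4),round(float(np.degrees(np.arctan2(e[1],e[0])))%90,1)
E
python3 - <<'E'
from h import *
out=[]
for n,pos,c,z,zs in [("label",[.50,.165,.34],(.56,.165),.039,[("label",.039),("module",.039),("shelf",.045)]),("holder",[.45,-.335,.36],(.478,-.335),.01,[("holder",.01),("reader",.175)])]:
    env.goto(pos,[180,0,0]); p=env.grab_frame("wrist")
    cv2.imwrite(f"pics/{n}_raw.png",p["image"])
    np.save(f"{n}_p.npy",p,allow_pickle=True)
    for t,zz in zs:
        for d in env.trace(p,t)[:2]:
            m=ortho(p,d["mask"].astype(np.uint8)*255,*c,zz)>127
            if m.sum()>200: print(t,round(float(d["score"]),2),*rect(m,*c))
        print(" sf",t,[(round(float(d["score"]),2),np.round(d["xyz"],3)) for d in env.search_frame(p,t)][:2])
    out.append(ortho(p,p["image"],*c,z))
cv2.imwrite("pics/ortho.png",cv2.hconcat(out)); print(env.read_state()["clock"])
E
```

```text
label 0.66 [0.5348 0.1697] [0.095  0.0758] 5.6
 sf label [(0.69, array([0.54 , 0.172, 0.041]))]
module 0.73 [0.5348 0.1701] [0.0945 0.0731] 6.0
 sf module [(0.82, array([0.54 , 0.175, 0.037]))]
shelf 0.87 [0.6178 0.1482] [0.0845 0.1655] 0.0
 sf shelf [(0.67, array([0.538, 0.174, 0.038])), (0.61, array([0.656, 0.109, 0.048]))]
holder 0.9 [ 0.4852 -0.336 ] [0.1065 0.0974] 47.6
 sf holder [(0.93, array([ 0.497, -0.33 ,  0.012]))]
reader 0.81 [ 0.4892 -0.3375] [0.0359 0.0401] 47.9
 sf reader [(0.91, array([ 0.488, -0.337,  0.175])), (0.78, array([ 0.578, -0.579,  0.124]))]
9.7
```

View pics/ortho.png

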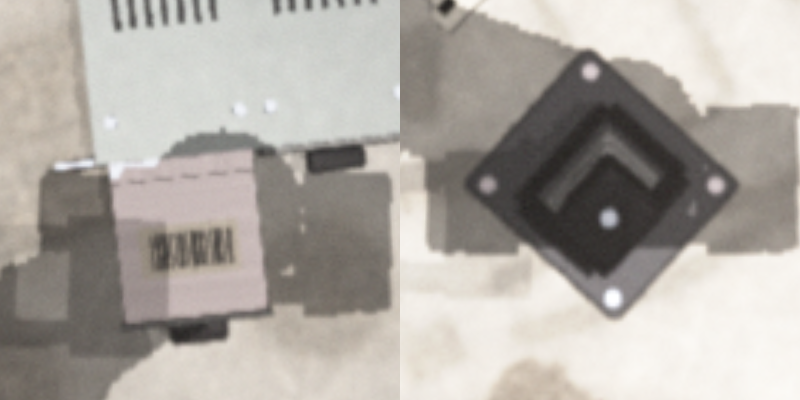

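The left panel shows the label centred at (192,249), with module and shelf edges at about +5.7° yaw. The right panel shows the plate corners at (468,185), (590,52), (737,185) and (615,317). Its long side gives a holder x yaw of about +47.7°, and the handle's top dot is at (608,218). These agree with the networks, so I'll grasp now.

```bash
python3 - <<'E'
from h import *
Y=47.7; G=[.4832,-.338]
print(env.inverse_kinematics(G+[.25],[180,0,Y]))
env.gripper_to(1.0)
env.goto(G+[.25],[180,0,Y])
print(env.move_straight(G+[.110],rate=.12,force_limit=15), env.read_state()["position"])
f0=env.read_state()["force"]
env.gripper_to(0.0,grasp_force=35)
s=env.read_state(); print(s["opening"],s["finger_force"],np.round(s["force"]-np.array(f0),2),s["clock"])
p=env.grab_frame("wrist"); cv2.imwrite("pics/g.png",p["image"])
p=env.grab_frame("scene"); cv2.imwrite("pics/gs.png",p["image"])
E
```

```text
[-19.24955274  16.44949691   1.56947486   0.         -75.11997795
 156.94955274]
False [ 0.48381076 -0.3383006   0.11091969]
0.36283286844536405 34.99029382131994 [0.39 0.65 0.13] 12.975
```

```bash
python3 - <<'E'
from h import *
L=np.array([.536,.1697]); a=np.radians(5.7); u=np.array([np.cos(a),np.sin(a)])
print(env.move_straight([.4838,-.3383,.31],rate=.15))
env.goto([.42,-.10,.32],[180,0,27])
T=L-.0719*u
env.goto([*T,.28],[180,0,5.7])
env.move_straight([*T,.204],rate=.1)
p=env.grab_frame("wrist"); s=env.read_state()
print(s["position"],s["tool_rot"],s["opening"],s["clock"])
img=p["image"].copy()
cv2.imwrite("pics/s.png",img)
q=env.grab_frame("scene"); cv2.imwrite("pics/ss.png",q["image"])
o=cv2.resize(ortho(p,p["image"],.53,.165,.039,.1,.0005),(400,400))
uv=proj(q,[.5,.16,.1])[0].astype(int); c=q["image"][uv[1]-50:uv[1]+50,uv[0]-50:uv[0]+50]
cv2.imwrite("pics/sv.png",cv2.hconcat([o,cv2.resize(c,(400,400),interpolation=2)]))
for t in ["label","reader","module","beam"]: print(t,[(round(float(d["score"]),2),np.round(d["xyz"],3)) for d in env.search_frame(p,t)][:2],[(round(float(d["score"]),2),np.round(d["xyz"],3)) for d in env.search_frame(q,t)][:2])
E
```

```text
False
[0.46506857 0.16278942 0.20490348] [-1.79955567e+02 -1.03322911e-01  5.69926485e+00] 0.3653526085708598 17.5417
label [(0.88, array([0.539, 0.171, 0.04 ]))] [(0.76, array([0.536, 0.159, 0.037]))]
reader [(0.85, array([ 0.332, -0.137,  0.039])), (0.77, array([0.479, 0.162, 0.244]))] [(0.94, array([0.459, 0.146, 0.176])), (0.83, array([ 0.325, -0.167,  0.093]))]
module [(0.82, array([0.54 , 0.175, 0.031]))] [(0.79, array([0.539, 0.163, 0.042])), (0.26, array([0.461, 0.147, 0.176]))]
beam [(0.98, array([ 0.332, -0.142,  0.039]))] [(0.97, array([ 0.327, -0.165,  0.091])), (0.76, array([0.461, 0.152, 0.171]))]
```

View pics/sv.png

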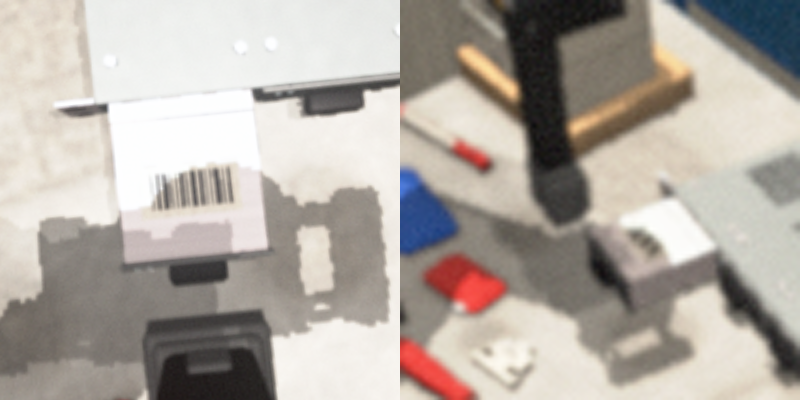

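The left panel shows the bars centred at (192,188), which is (0.536, 0.169), with the head squarely in line below at (208,340). The right panel shows the reader upright in front of the module. The aim agrees with the calculation, so I'll hold for the scan and then return the reader.

```bash
python3 - <<'E'
from h import *
env.dwell(2.4)
T=env.read_state()["position"]
env.move_straight([T[0],T[1],.32],rate=.15)
env.goto([.42,-.10,.32],[180,0,27])
env.goto([.4832,-.338,.31],[180,0,47.7])
env.dwell(.3)
p=env.grab_frame("wrist")
print(env.move_straight([.4832,-.338,.175],rate=.12,force_limit=12))
print(env.move_straight([.4832,-.338,.1105],rate=.05,force_limit=12))
s=env.read_state(); print(s["position"],s["tool_rot"],np.round(s["force"],1),np.round(s["wrist_torque"],2),s["opening"],s["clock"])
p=env.grab_frame("wrist"); q=env.grab_frame("scene")
uv=proj(q,[.48,-.337,.1])[0].astype(int); c=q["image"][uv[1]-50:uv[1]+50,uv[0]-50:uv[0]+50]
cv2.imwrite("pics/ret.png",cv2.hconcat([cv2.resize(p["image"][100:400,170:470],(400,400)),cv2.resize(c,(400,400),interpolation=2)]))
E
```

```text
False
False
[ 0.48346386 -0.33814432  0.11091323] [ 1.79951929e+02 -1.47937471e-02  4.77019559e+01] [ 0.5  0.2 -2. ] [-0.06 -0.08  0.04] 0.36514083392564045 26.4
```

View pics/ret.png

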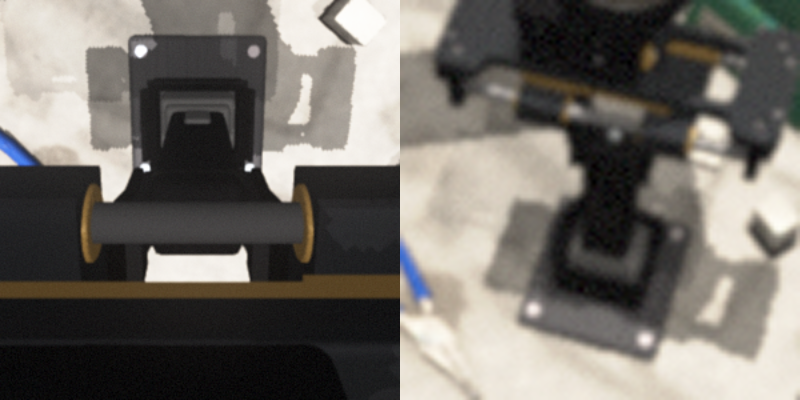

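The left panel shows the reader centred in the pocket, with the rim at (197,115). The right panel shows it seated upright and nothing disturbed. I'll release it and push the module home.

```bash
python3 - <<'E'
from h import *
env.gripper_to(1.0); env.dwell(.4)
env.move_straight([.4832,-.338,.25],rate=.15)
p=env.grab_frame("wrist")
env.goto([.42,-.10,.30],[180,0,27])
a=np.radians(5.7); u=np.array([np.cos(a),np.sin(a)]); S=np.array([.5818,.1743])
A=S-.135*u
env.goto([*A,.15],[180,0,5.7]); env.gripper_to(0.0)
env.move_straight([*A,.017],rate=.12,force_limit=15)
B=S-.015*u
hit=env.move_straight([*B,.017],rate=.05,force_limit=12)
s=env.read_state(); P=np.array(s["position"])
print(hit,P,"dist to front",(S-P[:2])@u,np.round(s["force"],1),s["clock"])
C=P[:2]-.04*u
env.move_straight([*C,.017],rate=.1); env.move_straight([*C,.2],rate=.2)
env.goto([.47,.165,.34],[180,0,0])
p=env.grab_frame("wrist"); q=env.grab_frame("scene")
print(env.read_state()["clock"],[(t,[(round(float(d["score"]),2),np.round(d["xyz"],3)) for d in env.search_frame(q,t)][:2]) for t in ("reader","holder")])
uv=proj(q,[.48,-.337,.1])[0].astype(int); c=q["image"][uv[1]-50:uv[1]+50,uv[0]-50:uv[0]+50]
cv2.imwrite("pics/end.png",cv2.hconcat([ortho(p,p["image"],.55,.125,.04,.1),cv2.resize(c,(400,400),interpolation=2)]))
E
```

```text
False [0.56675817 0.17279842 0.01706017] dist to front 0.015116589471191228 [-0.1  0.4  0.4] 36.6417
39.0083 [('reader', [(0.92, array([ 0.473, -0.349,  0.123])), (0.65, array([ 0.57 , -0.602,  0.099]))]), ('holder', [])]
```

View pics/end.png

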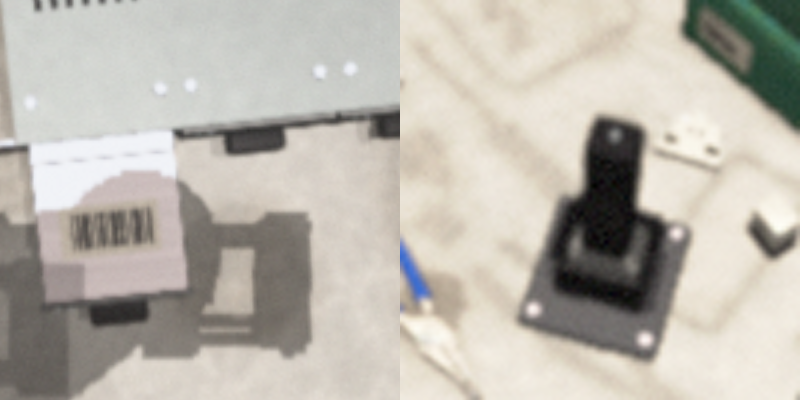

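The left panel shows the label still at (113,228), so the module did not move. The right panel shows the reader standing properly in its holder. The zero push force suggests the fingers weren't shut and straddled the module, so I'll check.

```bash
python3 - <<'E'
from h import *
s=env.read_state(); print(s["opening"],s["finger_force"],s["position"],s["clock"])
env.gripper_to(0.0,grasp_force=20); s=env.read_state(); print(s["opening"],s["finger_force"],s["clock"])
q=env.grab_frame("wrist"); np.save("q.npy",q,allow_pickle=True)
cv2.imwrite("pics/fin.png",q["image"])
E
```

```text
0.0028899365567668206 0.0 [0.46977199 0.16475774 0.33794627] 39.1083
0.006415723950309785 0.0 39.325
```

View pics/fin.png

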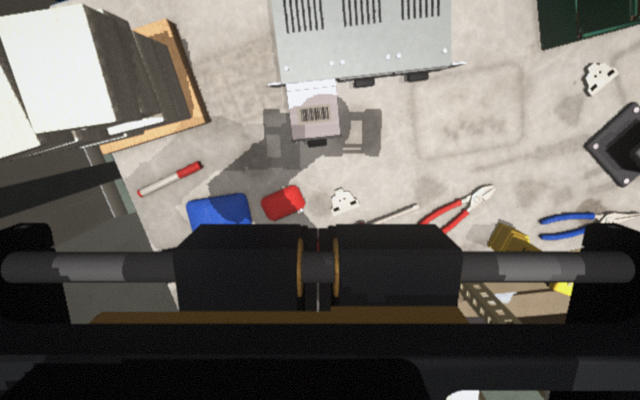

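The view shows the fingers shut at (318,270) and the module still out at (315,115), with the shelf front along y≈80. I'll repeat the push in small steps, logging force and label position, to see what happens at contact.

```bash
python3 - <<'E'
from h import *
a=np.radians(5.7); u=np.array([np.cos(a),np.sin(a)]); S=np.array([.5818,.1743])
A=S-.125*u
env.goto([*A,.12],[180,0,5.7])
env.move_straight([*A,.02],rate=.15,force_limit=15)
for d in (.115,.105,.095,.085,.075):
    B=S-d*u
    hit=env.move_straight([*B,.02],rate=.05,force_limit=10)
    s=env.read_state(); P=np.array(s["position"])
    r=[]
    for c in ("wrist","scene"):
        q=env.grab_frame(c)
        for t in ("label","module"):
            r.append([(round(float(e["score"]),2),np.round(e["xyz"],3).tolist()) for e in env.search_frame(q,t)][:1])
    print(d,hit,P.round(4),((S-P[:2])@u).round(4),np.round(s["force"],1),s["opening"].__round__(3),s["clock"],*r)
    if hit: break
E
```

```text
0.115 False [0.468  0.1631 0.0204] 0.1143 [-0.6  0.4 -0.1] 0.005 41.425 [(0.58, [0.544, 0.172, 0.044])] [(0.56, [0.542, 0.173, 0.037])] [(0.59, [0.544, 0.15, 0.041])] [(0.48, [0.542, 0.15, 0.042])]
0.105 False [0.4777 0.1639 0.0199] 0.1046 [0.2 0.1 0.1] 0.008 42.075 [(0.71, [0.544, 0.172, 0.039])] [(0.37, [0.595, 0.129, 0.049])] [(0.94, [0.54, 0.146, 0.036])] [(0.79, [0.54, 0.152, 0.039])]
0.095 False [0.4877 0.1649 0.0199] 0.0946 [ 0.2 -0.  -0.8] 0.004 42.725 [(0.92, [0.543, 0.172, 0.041])] [(0.76, [0.54, 0.176, 0.035])] [(0.59, [0.539, 0.147, 0.041])] [(0.6, [0.539, 0.147, 0.042])]
0.085 False [0.4976 0.1659 0.0199] 0.0846 [-0.2 -0.4  0.1] 0.007 43.375 [(0.58, [0.55, 0.174, 0.04])] [(0.87, [0.546, 0.176, 0.036])] [(0.93, [0.538, 0.145, 0.038])] [(0.75, [0.533, 0.147, 0.037])]
0.075 False [0.5076 0.1669 0.0199] 0.0746 [-0.1 -0.4 -0.4] 0.007 44.025 [(0.86, [0.55, 0.174, 0.042])] [(0.68, [0.547, 0.175, 0.037])] [(0.81, [0.534, 0.145, 0.037])] [(0.62, [0.535, 0.15, 0.038])]
```

```bash
python3 - <<'E'
from h import *
p=env.grab_frame("wrist"); q=env.grab_frame("scene"); t=env.grab_frame("top")
P=env.read_state()["position"]; print(P, proj(p,P), proj(q,P), p["position"])
def cr(i,P,h,n):
    u,v=proj(i,P)[0].astype(int); u=np.clip(u,h,640-h); v=np.clip(v,h,400-h)
    return cv2.resize(i["image"][v-h:v+h,u-h:u+h],(n,n),interpolation=2)
w=cv2.resize(p["image"],(800,300+0)) if 0 else cv2.resize(p["image"],(480,300))
row1=cv2.hconcat([w,np.zeros((300,320,3),np.uint8)]); row1[:,480:780]=cr(t,[.53,.165,.03],50,300)
row2=np.zeros((300,800,3),np.uint8); row2[:,:300]=cr(q,[.53,.165,.03],45,300)
g=p["image"][0:260,150:500]; row2[:,310:714]=cv2.resize(g,(404,300))
cv2.imwrite("pics/dbg.png",cv2.vconcat([row1,row2]))
E
```

```text
[0.50711066 0.1668548  0.02001682] [[317.35529244 220.55432104]] [[281.20326184 118.26382171]] [0.57405691 0.17354476 0.22142829]
```

View pics/dbg.png

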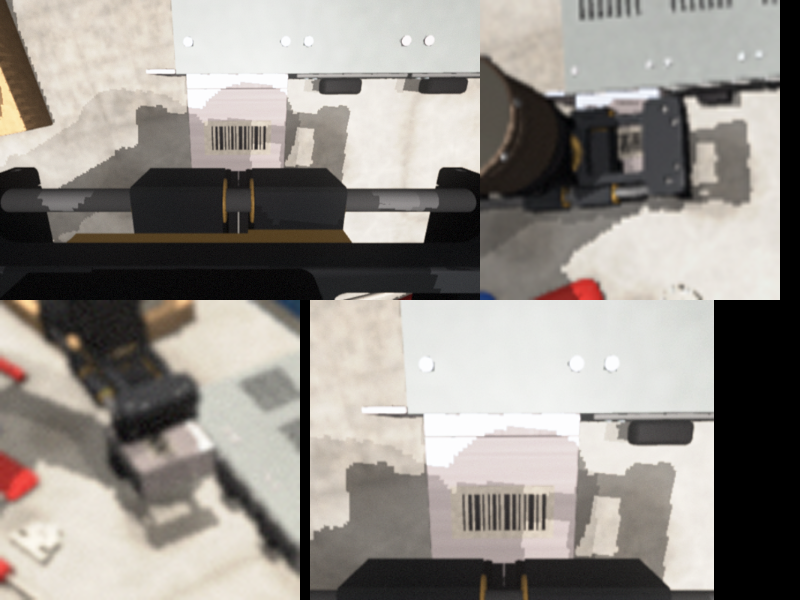

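The wrist view (top left) shows the bars centred at (238,138) and the shelf front at about row 72, with the fingertips at (238,170). The bars may have moved closer to the shelf, so I'll compute it.

```bash
python3 - <<'E'
from h import *
p=env.grab_frame("wrist"); q=np.load("q.npy",allow_pickle=True).item()
print("bars now",plane(p,[317.6,184],.039),"front now",plane(p,[[200,95],[380,100]],.045))
print("bars before",plane(q,[315,114.5],.039),"front",plane(q,[[275,85],[460,66]],.045))
# rows of the bars, by template from the orthophoto taken before
o0=ortho(q,q["image"],.55,.16,.039,.06); o1=ortho(p,p["image"],.55,.16,.039,.06)
u,v=115,115
x,y=.536,.1695; r=int((.55+.06-x)/.0005); c=int((.16+.06-y)/.0005)
T=cv2.cvtColor(o0,6)[r-30:r+30,c-55:c+55]
R=cv2.matchTemplate(cv2.cvtColor(o1,6),T,5); _,m,_,l=cv2.minMaxLoc(R)
print("shift x,y mm",(r-30-l[1])*.5,(c-55-l[0])*.5,m)
s=env.read_state();print(s["force"],s["clock"])
E
```

```text
bars now [[0.53520073 0.16958138 0.039     ]] front now [[0.57690087 0.23450304 0.045     ]
 [0.58373746 0.14214638 0.045     ]]
bars before [[0.5347272  0.16829181 0.039     ]] front [[ 0.57568417  0.22548545  0.045     ]
 [ 0.60139048 -0.03676742  0.045     ]]
shift x,y mm -0.5 0.0 0.8357159495353699
[ 1.06245037 -0.13449746 -0.42946795] 44.525
```

The module has not moved at all (shift −0.5 mm), although the shut fingers now stand where its pull is, with no force. So the fingers seem not to make contact with it. I'll back out and grip the pull between the pads, which shows directly whether there is contact, and push it that way if there is.

```bash
python3 - <<'E'
from h import *
a=np.radians(5.7); u=np.array([np.cos(a),np.sin(a)]); L=np.array([.5355,.1695])
B=L-.085*u
env.move_straight([*B,.02],rate=.12)
env.gripper_to(.6)
env.move_straight([*B,.012],rate=.05)
B=L-.048*u
print(env.move_straight([*B,.012],rate=.06,force_limit=8))
s=env.read_state();print(s["position"],np.round(s["force"],1),s["opening"])
env.gripper_to(0.0,grasp_force=20)
s=env.read_state();print(s["position"],np.round(s["force"],1),s["opening"],s["finger_force"],s["clock"])
E
```

```text
False
[0.48742579 0.16445002 0.01176982] [ 0.1 -0.3 -0.4] 0.5990965622186253
[0.48773288 0.1647218  0.01197309] [-0.3  0.6  0.2] 0.004598214692130792 0.0 48.3917
```

The pads closed to zero through the 30 mm pull, so the fingers do not collide with the module at all. The rules do let the gripper's body press on things, up to 40 N. I'll check, at no clock cost, whether I can lay the tool sideways and push the pull with the flank of the body, keeping the fingers and camera clear.

```bash
cat >> h.py <<'E'
a=np.radians(5.7); u2=np.array([np.cos(a),np.sin(a)]); u3=np.r_[u2,0]; v3=np.array([-u2[1],u2[0],0]); zz=np.array([0,0,1.])
PULL=np.r_[np.array([.5355,.1695])-.049*u2,0]   # pull front at the start
def side(s,phi=90):
    f=np.radians(phi); tz=s*np.sin(f)*v3-np.cos(f)*zz; tx=-u3
    return Ro.from_matrix(np.c_[tx,np.cross(tz,tx),tz]).as_euler("xyz",degrees=True),tz
E
python3 - <<'E'
from h import *
print(np.round(env.read_state()["joint_positions"],1))
for s in (1,-1):
  for phi in (60,75,90):
    R,tz=side(s,phi)
    for d,h in ((-.07,.25),(-.07,.108),(.05,.108)):
        C=PULL+d*u3+.095*tz-.0375*u3+zz*h
        q=env.inverse_kinematics(C,R); print(s,phi,d,h,C.round(3),None if q is None else np.round(q,0))
E
```

```text
[ 36.7  22.9 -27.4  -0.  -39.7  59. ]
1 60 -0.07 0.25 [0.372 0.236 0.202] [  2.  11. -20. -62. -78. -61.]
1 60 -0.07 0.108 [0.372 0.236 0.06 ] [  0.  28. -25. -67. -69. -39.]
1 60 0.05 0.108 [0.491 0.248 0.06 ] [  2.  34. -10. -65. -72. -49.]
1 75 -0.07 0.25 [0.371 0.245 0.225] [ -5.  18. -21. -72. -89. -50.]
1 75 -0.07 0.108 [0.371 0.245 0.083] [ -5.  36. -24. -73. -82. -29.]
1 75 0.05 0.108 [0.49  0.257 0.083] [ -3.  40.  -9. -74. -84. -41.]
1 90 -0.07 0.25 [0.37  0.248 0.25 ] [  -9.   26.  -22.  -79. -100.  -41.]
1 90 -0.07 0.108 [0.37  0.248 0.108] [ -8.  45. -23. -77. -95. -21.]
1 90 0.05 0.108 [0.49  0.26  0.108] [ -6.  47.  -7. -80. -97. -35.]
-1 60 -0.07 0.25 [0.388 0.072 0.202] [  62.   21.  -36.   29.  -88. -162.]
-1 60 -0.07 0.108 [0.388 0.072 0.06 ] [  61.   35.  -43.   31.  -71. -172.]
-1 60 0.05 0.108 [0.507 0.084 0.06 ] [  50.   40.  -31.   40.  -74. -166.]
-1 75 -0.07 0.25 [0.389 0.063 0.225] [  63.   27.  -38.   32.  -96. -167.]
-1 75 -0.07 0.108 [0.389 0.063 0.083] [  63.   42.  -41.   32.  -81. -176.]
-1 75 0.05 0.108 [0.508 0.075 0.083] [  51.   46.  -30.   43.  -85. -170.]
-1 90 -0.07 0.25 [0.389 0.059 0.25 ] [  63.   34.  -40.   34. -104. -171.]
-1 90 -0.07 0.108 [0.389 0.059 0.108] None
-1 90 0.05 0.108 [0.509 0.071 0.108] [  52.   52.  -29.   45.  -96. -174.]
```

```bash
python3 - <<'E'
from h import *
R,tz=side(1,90)
def C(d,h): return PULL+(d-.0375)*u3+.097*tz+zz*h
print([None if env.inverse_kinematics(C(d,h),R) is None else 1 for d,h in ((-.02,.26),(-.02,.113),(.04,.113),(.095,.113))])
P=env.read_state()["position"]
env.move_straight([P[0]-.0,P[1],.2],rate=.25)
env.goto(C(-.025,.26),R); print(env.read_state()["clock"])
print("down hit",env.move_straight(C(-.025,.113),rate=.15,force_limit=12))
hit=env.move_straight(C(.02,.113),rate=.06,force_limit=10)
s=env.read_state(); print("hit",hit,((s["position"]-PULL)@u3+.0375).round(4),np.round(s["force"],1),s["clock"])
q=env.grab_frame("scene"); t=env.grab_frame("top")
for c in (q,t): print([(n,[(round(float(e["score"]),2),np.round(e["xyz"],3).tolist()) for e in env.search_frame(c,n)][:1]) for n in ("label","module","shelf")])
cv2.imwrite("pics/p_scene.png",q["image"]); cv2.imwrite("pics/p_top.png",t["image"])
E
```

```text
[1, 1, 1, 1]
50.9
down hit False
hit False 0.0201 [-1.1  0.7  0.4] 52.9333
[('label', [(0.73, [0.566, 0.167, 0.039])]), ('module', [(0.66, [0.565, 0.169, 0.038])]), ('shelf', [(0.86, [0.633, 0.093, 0.046])])]
[('label', [(0.67, [0.558, 0.182, 0.031])]), ('module', [(0.8, [0.565, 0.184, 0.035])]), ('shelf', [(0.63, [0.672, 0.141, 0.044])])]
```

The label now reads about 25 mm further in on both cameras, so the body does move the module. I'll continue until it stops against the shelf.

```bash
python3 - <<'E'
from h import *
R,tz=side(1,90)
def C(d,h): return PULL+(d-.0375)*u3+.097*tz+zz*h
hit=env.move_straight(C(.092,.113),rate=.05,force_limit=12)
s=env.read_state(); print("hit",hit,((s["position"]-PULL)@u3+.0375).round(4),np.round(s["force"],1),s["clock"])
d=(s["position"]-PULL)@u3+.0375
env.move_straight(C(d-.04,.113),rate=.12); env.move_straight(C(d-.04,.25),rate=.25)
env.goto([.44,.165,.30],[180,0,0])
p=env.grab_frame("wrist"); q=env.grab_frame("scene"); t=env.grab_frame("top")
np.save("e.npy",p,allow_pickle=True); cv2.imwrite("pics/e_top.png",t["image"])
for c in (p,q,t): print([(n,[(round(float(e["score"]),2),np.round(e["xyz"],3).tolist()) for e in env.search_frame(c,n)][:1]) for n in ("label","module","pull","reader","holder")])
o=ortho(p,p["image"],.56,.15,.024,.06); cv2.imwrite("pics/e_o.png",o)
g=cv2.cvtColor(o,6)
for y in (.176,.173,.16,.145,.095): # intensity profile along x through pull / beside it
    col=int((.21-y)/.0005); print(y,[int(g[r:r+4,col-2:col+3].mean()) for r in range(60,240,4)])
print(env.read_state()["clock"])
E
```

```text
hit True 0.0811 [-2.1 -0.3  0.7] 54.525
[('label', [(0.81, [0.578, 0.176, 0.032])]), ('module', [(0.9, [0.576, 0.178, 0.028])]), ('pull', [(0.77, [0.575, 0.174, 0.034])]), ('reader', [(0.62, [0.337, -0.141, 0.051])]), ('holder', [(0.94, [0.487, -0.291, 0.009])])]
[('label', [(0.69, [0.592, -0.268, 0.012])]), ('module', [(0.62, [0.578, 0.172, 0.031])]), ('pull', [(0.47, [0.578, 0.168, 0.034])]), ('reader', [(0.66, [0.569, -0.604, 0.099])]), ('holder', [(0.58, [0.472, -0.355, 0.007])])]
[('label', [(0.47, [0.572, 0.174, 0.028])]), ('module', [(0.47, [0.58, 0.168, 0.028])]), ('pull', [(0.73, [0.575, 0.168, 0.03])]), ('reader', [(0.93, [0.577, -0.581, 0.106])]), ('holder', [(0.92, [0.476, -0.325, 0.006])])]
0.176 [238, 233, 197, 182, 112, 60, 69, 81, 93, 99, 80, 87, 179, 224, 222, 220, 222, 228, 230, 232, 234, 233, 233, 235, 235, 235, 236, 237, 238, 235, 213, 171, 163, 164, 161, 158, 159, 160, 160, 163, 163, 162, 161, 163, 162]
0.173 [239, 233, 194, 171, 99, 63, 71, 85, 95, 97, 74, 86, 174, 219, 218, 216, 223, 230, 233, 234, 234, 233, 234, 235, 236, 235, 236, 238, 234, 200, 170, 160, 160, 161, 159, 157, 156, 158, 160, 159, 161, 161, 160, 161, 159]
0.16 [238, 211, 171, 120, 67, 67, 85, 93, 97, 93, 110, 188, 233, 232, 233, 234, 235, 235, 236, 238, 239, 239, 239, 238, 238, 237, 231, 186, 154, 154, 156, 157, 158, 161, 161, 160, 160, 158, 159, 160, 161, 161, 162, 161, 161]
0.145 [224, 202, 139, 70, 78, 158, 232, 238, 237, 237, 237, 236, 235, 234, 235, 235, 235, 237, 239, 238, 239, 240, 240, 239, 237, 235, 237, 235, 203, 158, 156, 156, 154, 153, 152, 151, 150, 152, 154, 150, 150, 150, 149, 151, 153]
0.095 [86, 66, 75, 83, 91, 94, 72, 94, 198, 238, 238, 239, 239, 239, 239, 239, 238, 237, 235, 233, 233, 230, 226, 224, 224, 224, 222, 220, 218, 215, 211, 210, 209, 210, 210, 209, 212, 213, 213, 210, 195, 184, 169, 141, 137]
58.1333
```

The stop came at d = 81 mm. In the final picture the loose pull's front lies 8 mm from its neighbour's along x, and the 5.7° yaw predicts 7.8 mm, so the plate is flush. The reader was last seen upright in its holder and hasn't been touched since, so I'll hand the job in.

```bash
python3 - <<'E'
from h import *
A=cv2.imread("pics/top1.png",0);B=cv2.imread("pics/e_top.png",0)
print("holder area diff",cv2.absdiff(A,B)[170:230,320:380].mean())
print(env.close_job())
E
```

```text
holder area diff 5.662222222222222
the job is handed in; nothing more can be done
None
```

The label was scanned for over 2 s, the reader stands back in its holder, and the module is home flush with its neighbours. I pushed it in with the side of the gripper's body because the fingers passed through the module without contact. The job was handed in after about 58 s and returned no verdict.

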